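Put away the microscope optics and the rail clamp

ROBOT

A 6-joint arm with a two-finger parallel gripper is mounted at the origin on the work surface. World frame = base frame: x ahead of the robot, y to its left, z up, the work surface at z = 0. Lengths are in m, angles in degrees, forces in N, time in s.
With the tool pointing down it reaches from about 0.4 to 0.825 m from the base axis. Payload 7 kg.
Tool frame: the origin (TCP) lies midway between the tips of the shut fingers; the grasp point (between the pads) lies 19 mm behind it; z points along the fingers, y is the line along which they close (so a half turn about z gives the same grasp; the last joint's range is limited). The gripper opens to 88 mm and grips with 3 to 60 N. Pads are 19 mm wide; open, the fingers measure 130 mm over their backs; the gripper's body (78 mm by 193 mm) begins 47 mm behind the grasp point.
Start: joints at [-47.091, 20.546, 0.682, 0, -70.136, -16.507], TCP at [0.3, -0.605, 0.227] pointing down, gripper open.
Joint ranges: [-176.03, 176.03], [-82.01, 121.73], [-58.28, 71.71], [-173.87, 95.51], [-174.79, -0.11], [-173.66, 173.66]. Speed limits (degrees/s): [136.94, 136.94, 172.46, 180, 180, 180].

INTERFACE

Orientations are given as a 3x3 rotation matrix whose columns are the frame's x, y, z axes.
In Python, from rig import robot gives the robot as it stands. Calls block until the motion is done:
- robot.goto(position, orientation): joint-space move of the TCP to a pose.
- robot.servo_line(position, ori=None, speed=0.15): straight line of the TCP; ori=None keeps the orientation; speed is the mean speed in m/s.
- robot.movej(angles): joint-space move.
- robot.move_gripper(opening): opening from 0.0 (shut) to 1.0 (fully open); the grip force is fixed at half the most; returns when the fingers have stopped.
- robot.dwell(seconds).
- robot.ik(position, orientation): joint angles nearest the present ones, or None.
- robot.grab_frame(name): name is "side" or "top"; returns (picture, depth): 480x640x3 uint8, red, green, blue; 480x640 float32, m along the optical axis (not along the pixel's ray), 0 where there is no reading.
- robot.camera_info(name): a dict with "vfov" (degrees; the focal length in pixels is half the picture's height over the tangent of half this angle, whatever the lens; pixels are square), "cx", "cy" (the principal point, pixels), "k1" (the pictures are not rectified: a ray, as slopes to the right and down, at radius r is drawn at 1 + k1 r^2 times it, then the intrinsics apply), "view" (4x4, takes a point from world to camera coordinates). Camera axes: x right, y down, z forward; pixel columns grow to the right and rows downward; lengths in m; the calibration is good to about 2 mm. A picture is of the moment at which its call begins. camera_info takes no time and is no camera call.
A pose or a line that the arm cannot do raises robot.Unreachable and nothing moves.
- robot.job_done(): hands the job in; it is judged then, once.
Readings, each from a call of its own:
- robot.read_t(): time.
- robot.read_qpos(): joint angles.
- robot.read_qvel(): joint speeds.
- robot.read_effort(): joint torques, N m.
- robot.read_position(): TCP position.
- robot.read_tcp_rot(): TCP orientation.
- robot.read_force(): force on the tool from outside, world axes, zero at the start.
- robot.read_ft_torque(): the same for the moment, N m.
- robot.read_grip_width(): opening from 0.0 (shut) to 1.0 (fully open).
- robot.read_finger_force(): force on a finger pad.
Only numpy, scipy, OpenCV 4.12 (cv2) and the standard library are available. Lean on these libraries where they do the work, as an engineer would, in place of code of your own. Each camera call takes 0.05 s, during which the arm holds its last target. There are 200 camera calls.

TASK

The microscope session is over: sort the parts left on the bench into their trays, each standing upright as it does now and let go. The two objectives go into the yellow objective tray and the two black filter cubes into the black tray, one to a bay; the rod clamp still sitting in the T-slot rail has to be slid along the slot to the rail's open end and out, without wrenching it against the rail, and goes into the empty bay of the blue hardware tray. Set the glass optics down, do not drop them, and leave the little rack of sample vials where it stands.

Things in the scene. Friction and masses are not known exactly. Their poses are not given: they have to be found in the camera images.
- objective_green: Microscope objective with a green ring: chromed round barrel standing nose up, 56 mm high, about 160 g. 32 mm diameter from 6 to 42 mm up (grip here), tapering to an 18 mm nose; stands on its 25 mm threaded end. Origin: centre of the underside, z up; its turn about z means nothing.
- objective_red: Microscope objective with a red ring: chromed round barrel standing nose up, 56 mm high, about 160 g. 32 mm diameter from 6 to 42 mm up (grip here), tapering to an 18 mm nose; stands on its 25 mm threaded end. Origin: centre of the underside, z up; its turn about z means nothing.
- cube_amber: Filter cube with orange filters: black block with a steel ring and round orange window on top. 38 mm along its x, 32 mm along its y, 36 mm high (38 with the ring), about 90 g. Its x faces are flat (best to grip); a filter ring stands 2 mm proud of the -y face. Origin: centre of the underside, z up.
- cube_red: Filter cube with red filters: black block with a steel ring and round red window on top. 38 mm along its x, 32 mm along its y, 36 mm high (38 with the ring), about 90 g. Its x faces are flat (best to grip); a filter ring stands 2 mm proud of the -y face. Origin: centre of the underside, z up.
- clamp: Rod clamp, its T-foot in the rail's slot, free to slide. Grey block 30 (x, along the rail) by 28 by 30 mm high, 14 to 44 mm above its origin (grip it, best across x); black knob, 21 mm wide, 9 high on top. Below: neck 8 mm wide, 9 high; foot 30 (x) by 26 by 5 mm, on which it stands when out. About 130 g. Origin: centre of the foot's underside, z up; in the rail 8 mm above the bench.
- rail: Aluminium T-slot rail, fixed: 220 mm along its x, 44 wide, 22 high, small dark feet out to 44 mm each side. Slot along x, 12 mm wide (2 mm play each side of the clamp's neck), over a 30 mm wide cavity. Open at -x (x = -110 mm, towards the robot); a black plate closes +x. The clamp lifts out freely once its origin is beyond x = -125 mm. Origin: centre of the underside, z up.
- objective_tray: Objective tray: yellow walls, dark grey bay floors each with a white circle. 150 (x) by 80 (y) mm, 12 high; floor, walls 4 mm thick. A divider at x = 0 makes two bays, 69 by 72 mm inside, centred at x = -36.5 mm (nearer the robot) and +36.5 mm, y = 0. Origin: centre of the underside. Fixed.
- cube_tray: Filter cube tray: black walls, light grey bay floors each with a black square outline. 150 (x) by 80 (y) mm, 12 high; floor, walls 4 mm thick. A divider at x = 0 makes two bays, 69 by 72 mm inside, centred at x = -36.5 mm (nearer the robot) and +36.5 mm, y = 0. Origin: centre of the underside. Fixed.
- hardware_tray: Hardware tray: all blue. 150 (x) by 80 (y) mm, 12 high; floor, walls 4 mm thick. A divider at x = 0 makes two bays, 69 by 72 mm inside, centred at x = -36.5 mm (nearer the robot) and +36.5 mm, y = 0. Origin: centre of the underside. Fixed. The bay at +x (farther from the robot) holds fixed T-nuts and screws, to 21 mm high; the -x bay is empty, for the clamp.
- vial_rack: Bystander, to be left alone: small white block 44 x 44 mm, 24 mm high, carrying four capped vials to 47 mm high, caps white and yellow; loose, 140 g. Origin: centre of the underside.

How it is judged:
By the outcome, as a careful person would: the job done as asked, in the order asked, and still so for the second after the job is handed in, with the robot touching nothing.
It also fails if it takes over 118 s, if anything falls off the work surface, if the arm or the gripper's body presses on something with over 40 N, if the wrist force passes 120 N, or if a joint passes its speed limit or range.

## Working session

There is one attempt and no reset: what is moved stays moved. The work goes in short steps, each a Python script; the robot and the scene stay as the last script left them, time stands still between calls to the robot, and variables do not carry over. Pictures are saved under pics/ and viewed, at most 14 in all, crops included, and the job is handed in when it is done.

```bash
ls; mkdir -p pics; python3 - <<'E'
from rig import robot
import cv2,numpy as np
for n in("top","side"):
    im,d=robot.grab_frame(n); c=robot.camera_info(n); print(n,c)
    np.savez(f"pics/{n}0.npz",im=im,d=d)
    cv2.imwrite(f"pics/{n}0.png",im[:,:,::-1]); print((d>0).mean(), d[d>0].min(), d.max())
print(robot.read_t(),robot.read_tcp_rot())
E
```

```text
pics
top {'vfov': 55.5495773401527, 'cx': 327.7448192553529, 'cy': 235.82937909303791, 'k1': 0.03892578381748014, 'view': array([[ 0.00257434, -0.99960859, -0.02785745,  0.00900578],
       [-0.99848727, -0.00103943, -0.0549736 ,  0.54112876],
       [ 0.05492312,  0.02795683, -0.99809913,  0.81191868],
       [ 0.        ,  0.        ,  0.        ,  1.        ]])}
0.996259765625 0.7295074 1.5875813
side {'vfov': 46.36725189394816, 'cx': 320.30289369891545, 'cy': 239.24709710833847, 'k1': -0.03914348480873796, 'view': array([[-0.79503799, -0.60608725,  0.02393395,  0.41082114],
       [-0.33288218,  0.40299459, -0.85251675,  0.21707241],
       [ 0.50705428, -0.68575039, -0.52215166,  0.69277627],
       [ 0.        ,  0.        ,  0.        ,  1.        ]])}
0.9960221354166666 0.4557086 3.2364995
0.1 [[-8.95740526e-01 -4.44576562e-01 -7.68846685e-04]
 [-4.44577204e-01  8.95739690e-01  1.23208697e-03]
 [ 1.40929504e-04  1.44544194e-03 -9.99998945e-01]]
```

View pics/top0.png

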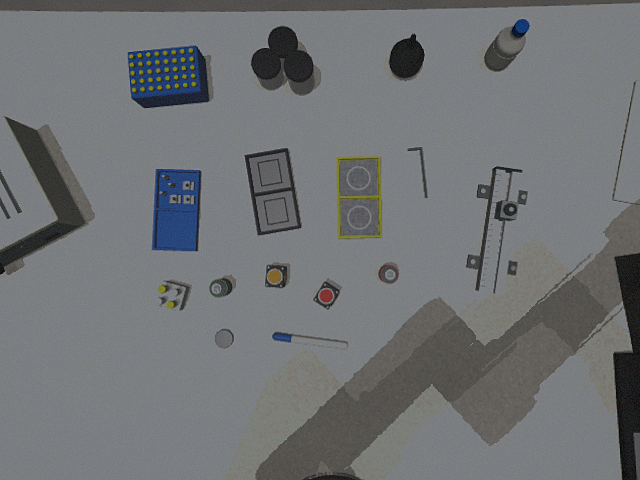

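View pics/side0.png

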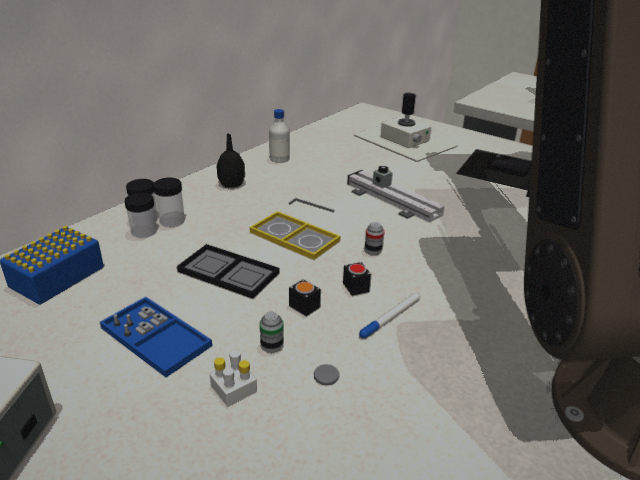

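The top view shows the blue tray at (177,210), black tray (272,192), yellow tray (359,198), rail from (487,290) to (507,168) and clamp (508,210). It also shows the green objective at (220,287), red objective (389,272), amber cube (276,275), red cube (326,294) and vials (172,295). The side view shows all of them too. Next I'll look at enlarged, brightened crops to choose features.

```bash
cat > h.py <<'E'
import numpy as np,cv2
from rig import robot
def cam(n):
    c=robot.camera_info(n); f=240/np.tan(np.radians(c["vfov"]/2))
    K=np.array([[f,0,c["cx"]],[0,f,c["cy"]],[0,0,1.]]); return K,np.array([c["k1"],0,0,0,0.]),np.array(c["view"])
def rays(n,uv):
    K,D,V=cam(n); p=cv2.undistortPoints(np.float64(uv).reshape(-1,1,2),K,D).reshape(-1,2)
    d=np.c_[p,np.ones(len(p))]; R=V[:3,:3]
    return -R.T@V[:3,3], d@R
def onplane(n,uv,z):
    o,d=rays(n,uv); return o+d*((z-o[2])/d[:,2])[:,None]
def cross(uvt,uvs):
    o1,d1=rays("top",uvt);o2,d2=rays("side",uvs); out=[]
    for a,b in zip(d1,d2):
        s=np.linalg.lstsq(np.c_[a,-b],o2-o1,rcond=None)[0]; p,q=o1+s[0]*a,o2+s[1]*b
        out.append(np.r_[(p+q)/2,np.linalg.norm(p-q)])
    return np.array(out)
def proj(n,P):
    K,D,V=cam(n); return cv2.projectPoints(np.float64(P).reshape(-1,1,3),cv2.Rodrigues(V[:3,:3])[0],V[:3,3],K,D)[0].reshape(-1,2)
def cloud(n,d):
    v,u=np.mgrid[:480,:640]; o,r=rays(n,np.c_[u.ravel(),v.ravel()]); return (o+r*d.reshape(-1,1)).reshape(480,640,3)
def down(a): # tool down, closing line at angle a (deg) from world x
    a=np.radians(a); y=np.array([np.cos(a),np.sin(a),0]); z=np.array([0,0,-1.]); return np.c_[np.cross(y,z),y,z]
E
python3 - <<'E'
from h import *
g=lambda im:(255*(im/255.)**.5).astype(np.uint8)[:,:,::-1]
t=np.load("pics/top0.npz");s=np.load("pics/side0.npz")
cv2.imwrite("pics/tc.png",cv2.resize(g(t["im"])[140:320,140:530],None,fx=2,fy=2,interpolation=cv2.INTER_CUBIC))
cv2.imwrite("pics/sc.png",cv2.resize(g(s["im"])[150:410,90:450],None,fx=2.2,fy=2.2,interpolation=cv2.INTER_CUBIC))
C=cloud("top",t["d"]);D=cloud("side",s["d"])
for u,v in [(176,225),(272,192),(359,198),(508,210),(220,287),(276,275),(326,294),(389,272),(165,75),(283,42),(498,200),(100,400),(510,168)]: print((u,v),C[v,u].round(4))
for u,v in [(375,228),(271,320),(304,288),(357,270),(380,171),(300,450)]:print((u,v),D[v,u].round(4))
E
```

```text
(176, 225) [ 0.5618  0.2927 -0.    ]
(272, 192) [0.6227 0.1136 0.0058]
(359, 198) [ 0.6114 -0.0471  0.0052]
(508, 210) [ 0.5828 -0.2965  0.0594]
(220, 287) [0.4505 0.194  0.0563]
(276, 275) [0.4707 0.1004 0.0374]
(326, 294) [0.4377 0.0122 0.0367]
(389, 272) [ 0.477  -0.0962  0.0548]
(165, 75) [0.8224 0.2964 0.055 ]
(283, 42) [0.8711 0.086  0.0741]
(498, 200) [ 0.6053 -0.2941  0.0187]
(100, 400) [ 2.437e-01  4.224e-01 -3.000e-04]
(510, 168) [ 0.6622 -0.3148  0.0217]
(375, 228) [ 0.4676 -0.0887  0.0528]
(271, 320) [0.4412 0.2094 0.0555]
(304, 288) [0.4669 0.107  0.0375]
(357, 270) [0.4317 0.018  0.038 ]
(380, 171) [ 0.584  -0.2899  0.0553]
(300, 450) [ 3.082e-01  3.118e-01 -2.000e-04]
```

View pics/tc.png

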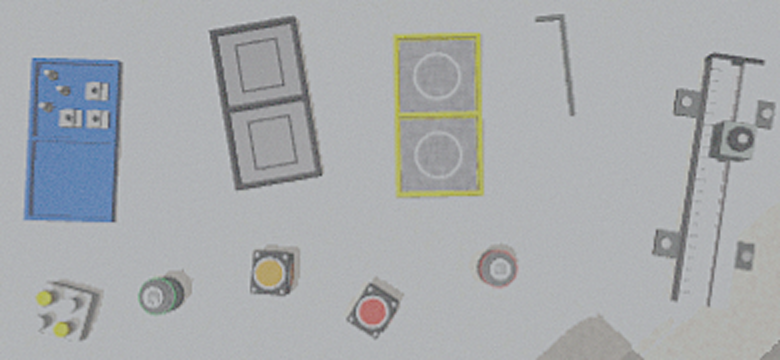

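View pics/sc.png

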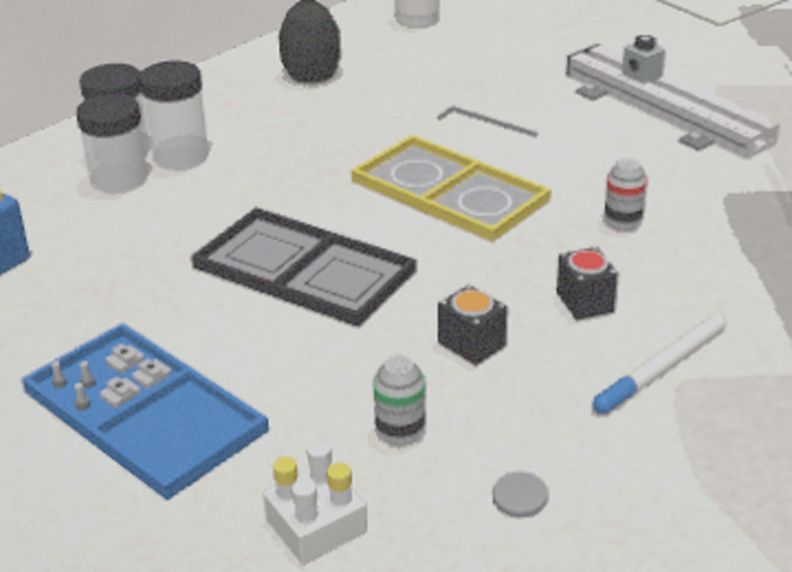

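Crops show the tray outlines, the round cube windows, the objective noses and rings, the rail slot line (crop (740,65) to (710,305)) and the clamp at crop (735,140). Now I'll measure them in both views.

```bash
cat > meas.py <<'E'
from h import *
def measure(t,s):
    im={"top":cv2.GaussianBlur(t["im"],(3,3),0),"side":cv2.GaussianBlur(s["im"],(3,3),0)}; C={"top":cloud("top",t["d"]),"side":cloud("side",s["d"])}
    hsv={k:cv2.cvtColor(v,cv2.COLOR_RGB2HSV) for k,v in im.items()}
    def big(m):
        n,l,st,c=cv2.connectedComponentsWithStats(m.astype(np.uint8)); i=1+np.argmax(st[1:,4]); return l==i
    def near(k,xy,r): return np.hypot(C[k][...,0]-xy[0],C[k][...,1]-xy[1])<r
    def cen(m): v,u=np.nonzero(m); return [u.mean(),v.mean()]
    R={}
    # round tops: crossing rays of the same patch in two views
    for n,xy,zl in [("objective_green",(.4505,.196),.048),("objective_red",(.475,-.094),.048),("clamp_knob",(.5828,-.2945),.053)]:
        m={k:big(near(k,xy,.03)&(C[k][...,2]>zl)) for k in C}
        R[n]=cross([cen(m["top"])],[cen(m["side"])])[0]; print(n,R[n].round(4),"cloud:",[np.r_[(C[k][m[k]].min(0)+C[k][m[k]].max(0))[:2]/2,np.percentile(C[k][m[k]][:,2],90),m[k].sum()].round(4) for k in C])
    for n,xy,hr in [("cube_amber",(.470,.102),(9,25)),("cube_red",(.436,.014),None)]:
        m={}
        for k in C:
            h,sa=hsv[k][...,0],hsv[k][...,1]; col=((h>=9)&(h<=25)) if hr else ((h<8)|(h>172))
            m[k]=big(near(k,xy,.03)&col&(sa>110)&(C[k][...,2]>.03))
        c=cross([cen(m["top"])],[cen(m["side"])])[0]
        P=np.vstack([C[k][near(k,xy,.035)&(C[k][...,2]>.032)] for k in C])[:,:2]
        P1=C["top"][near("top",xy,.035)&(C["top"][...,2]>.031)][:,:2]
        R[n]=c; print(n,c.round(4),[m[k].sum() for k in m],"rect",[cv2.minAreaRect((p*1000).astype(np.float32)) for p in (P,P1)])
    h,sa,va=[hsv["top"][...,i] for i in range(3)]; X=C["top"]
    for n,xy,col in [("hardware_tray",(.6,.293),(h>95)&(h<125)&(sa>120)),("cube_tray",(.622,.113),(va<75)),("objective_tray",(.611,-.047),(h>20)&(h<35)&(sa>120))]:
        m=big(near("top",xy,.1)&col); v,u=np.nonzero(m); p=onplane("top",np.c_[u,v],.012)[:,:2]
        print(n,cv2.minAreaRect((p*1000).astype(np.float32)),"rim z",np.percentile(X[m][:,2],[5,50,90]).round(4))
    m=(X[...,2]>.014)&(X[...,2]<.028)&(X[...,1]<-.2)&(X[...,1]>-.4)&(X[...,0]>.4)&(X[...,0]<.7); m=big(m)
    print("rail",cv2.minAreaRect((X[m][:,:2]*1000).astype(np.float32)),np.median(X[m][:,2]))
    b=(X[...,2]>.024)&(X[...,2]<.048)&near("top",(.5828,-.2945),.03); b2=(C["side"][...,2]>.026)&(C["side"][...,2]<.05)&near("side",(.5828,-.2945),.035)
    P=np.vstack([X[b],C["side"][b2]]); print("block",cv2.minAreaRect((P[:,:2]*1000).astype(np.float32)),len(P))
    return R,C,im
if __name__=="__main__": 
    R,C,im=measure(np.load("pics/top0.npz"),np.load("pics/side0.npz"))
    g=(255*(im["top"]/255.)**.5).astype(np.uint8)[150:310,450:550,::-1]
    a=cv2.resize(g,None,fx=3.7,fy=3.7,interpolation=cv2.INTER_CUBIC)
    z=np.clip(C["top"][150:310,450:550,2]/.06*255,0,255).astype(np.uint8); b=cv2.applyColorMap(cv2.resize(z,None,fx=3.7,fy=3.7,interpolation=cv2.INTER_NEAREST),2)
    cv2.imwrite("pics/rail.png",np.hstack([a,b]))
E
python3 meas.py
```

```text
objective_green [4.483e-01 2.017e-01 4.860e-02 1.000e-04] cloud: [array([4.484e-01, 2.011e-01, 5.660e-02, 1.780e+02]), array([4.470e-01, 2.024e-01, 5.630e-02, 2.080e+02])]
objective_red [ 0.4734 -0.097   0.0493  0.0014] cloud: [array([ 4.735e-01, -9.680e-02,  5.680e-02,  1.620e+02]), array([ 4.718e-01, -9.430e-02,  5.610e-02,  1.130e+02])]
clamp_knob [ 0.5843 -0.3014  0.0563  0.0019] cloud: [array([ 5.850e-01, -3.009e-01,  6.140e-02,  1.320e+02]), array([ 0.5821, -0.3002,  0.061 , 56.    ])]
cube_amber [0.4686 0.1036 0.0377 0.0005] [np.int64(117), np.int64(121)] rect [((467.9383239746094, 105.1098861694336), (34.22942352294922, 40.754638671875), 85.3994369506836), ((469.12567138671875, 103.26261138916016), (32.86195755004883, 38.12916564941406), 86.4002914428711)]
cube_red [0.4353 0.0127 0.0378 0.    ] [np.int64(117), np.int64(101)] rect [((434.1381530761719, 13.93701171875), (33.157020568847656, 41.924190521240234), 58.726417541503906), ((435.4217834472656, 12.169666290283203), (33.80076217651367, 37.83026123046875), 58.194252014160156)]
hardware_tray ((589.7501220703125, 289.58575439453125), (80.2951889038086, 148.67967224121094), 88.40666961669922) rim z [0.0012 0.0039 0.0113]
cube_tray ((623.3746948242188, 111.49864959716797), (149.6995391845703, 80.37364959716797), 9.922246932983398) rim z [0.001  0.0099 0.0126]
objective_tray ((612.7207641601562, -46.202125549316406), (148.29690551757812, 78.45360565185547), 1.0224096775054932) rim z [0.0028 0.0105 0.0127]
rail ((551.6676635742188, -296.0420837402344), (47.421730041503906, 225.48605346679688), 81.13558197021484) 0.020738027341674514
block ((578.482421875, -292.0497741699219), (50.634246826171875, 26.89136505126953), 34.91545867919922) 304
```

View pics/rail.png

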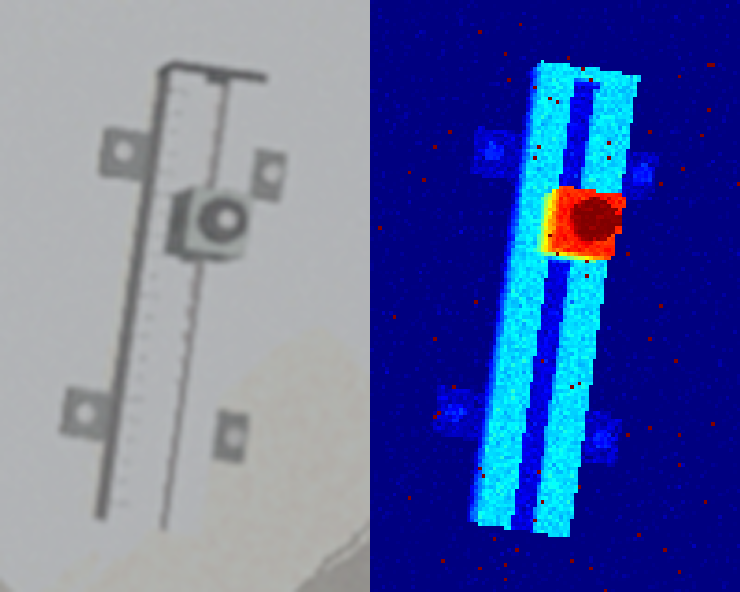

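The height map shows the slot running from about (585,85) to (520,530), i.e. the whole rail length, with the clamp over it at (585,222). Now I'll refine the rail axis and the clamp pose.

```bash
python3 - <<'E'
from h import *
from scipy.ndimage import median_filter
t=np.load("pics/top0.npz");s=np.load("pics/side0.npz")
for n,f in (("top",t),("side",s)):
    d=median_filter(f["d"],3) if n=="top" else f["d"]; C=cloud(n,d)
    a=np.radians(-8.9);ex=np.array([np.cos(a),np.sin(a)]);ey=np.array([-ex[1],ex[0]])
    q=C[...,:2]-[.5517,-.296]; x=q@ex;y=q@ey;z=C[...,2]
    m=(z>.018)&(z<.028)&(abs(x)<.105)&(abs(y)<.04)&~((x>0)&(x<.07))
    B=[(c,y[m&(abs(x-c)<.004)]) for c in np.arange(-.1,.105,.01) if (m&(abs(x-c)<.004)).sum()>5]
    lo=[(c,np.percentile(v,3)) for c,v in B];hi=[(c,np.percentile(v,97)) for c,v in B]
    print(n,"edges",[np.polyfit(*np.array(e).T,1).round(4) for e in (lo,hi)])
    if n=="top":
        w=(z<.016)&(abs(y)<.012)&(abs(x)<.1); print("slot",np.polyfit(x[w],y[w],1).round(4),w.sum(),np.median(z[w]))
    m=(z>.017)&(z<.028)&(abs(y)<.018); print("ends",np.percentile(x[m],[.5,99.5]))
    m=(z>.047)&(z<.056)&(abs(y)<.03)&(x>0)&(x<.07)
    print("block top x,y", np.percentile(x[m],[2,98]).round(4),np.percentile(y[m],[2,98]).round(4),m.sum())
    m=(z>.057)&(abs(y)<.03)&(x>0)&(x<.07)&(z<.07)
    print("knob x,y", np.percentile(x[m],[2,98]).round(4),np.percentile(y[m],[2,98]).round(4),m.sum(),np.median(z[m]))
E
```

```text
top edges [array([-0.0103, -0.0208]), array([0.0002, 0.0216])]
slot [ 0.0011 -0.0033] 532 0.006034618111535994
ends [-0.11165096  0.11183347]
block top x,y [0.0189 0.0481] [-0.0136  0.0147] 184
knob x,y [0.0244 0.0428] [-0.0087  0.0094] 118 0.059688444569712895
side edges [array([ 0.0153, -0.0185]), array([-0.003 ,  0.0231])]
ends [-0.11454669  0.80813666]
block top x,y [0.0158 0.0446] [-0.0111  0.0157] 86
knob x,y [0.021 0.04 ] [-0.0079  0.0103] 41 0.059728995019606546
```

```bash
cat > act.py <<'E'
from h import *
OB=dict(green=((.4483,.2017),0,.011),red=((.4732,-.0968),0,.011),amber=((.4689,.1036),-3.6,.011),cred=((.4353,.0125),-31.8,.011))
TR=dict(hw=((.5898,.2896),-1.6),cube=((.6234,.1115),9.9),obj=((.6127,-.0462),1.0))
def bay(t,sgn,off=.0365):
    c,a=TR[t]; r=np.radians(a); return (c[0]+sgn*off*np.cos(r),c[1]+sgn*off*np.sin(r)),a
def best(p,a):
    o=[]
    for k in (a,a+180):
        q=robot.ik(p,down(k))
        if q is not None: o.append((abs(q[5]),k))
    return down(min(o)[1]) if o else None
H=.13
def over(xy,a,h=H):
    R=best([*xy,h],a); robot.goto([*xy,h],R)
def pick(xy,a,z,op=.7):
    robot.move_gripper(op); over(xy,a)
    robot.servo_line([*xy,z+.03]); robot.servo_line([*xy,z],speed=.06)
    f=robot.read_force(); robot.move_gripper(0.); print("grip",robot.read_grip_width()*88,robot.read_finger_force(),np.round(f,1))
    robot.servo_line([*xy,z+.02],speed=.06); robot.servo_line([*xy,H])
def place(xy,a,z,op):
    over(xy,a); robot.servo_line([*xy,z+.02]); robot.dwell(.2); f0=np.array(robot.read_force())
    for dz in np.arange(.016,-.0021,-.002):
        robot.servo_line([*xy,z+dz],speed=.04); f=np.array(robot.read_force())-f0
        if dz<.008 and abs(f[2])>3: break
    print("down at",dz.round(4),f.round(1)); robot.move_gripper(op); robot.dwell(.2)
    p=robot.read_position(); robot.servo_line([*xy,p[2]+.02],speed=.06); robot.servo_line([*xy,H])
    print("t",robot.read_t(),"w",robot.read_grip_width()*88)
E
python3 - <<'E'
from act import *
C=cloud("top",np.load("pics/top0.npz")["d"])
for t in TR:
    for s in(1,-1):
        xy,a=bay(t,s); m=np.hypot(C[...,0]-xy[0],C[...,1]-xy[1])<.015; m&=abs(C[...,2])<.03
        print(t,s,np.round(xy,4),"floor",np.median(C[m][:,2]).round(4),best([*xy,.015],a+90) is not None)
for n,(xy,a,z) in OB.items(): print(n,best([*xy,z],a) is not None)
e=np.array([np.cos(np.radians(-8.9)),np.sin(np.radians(-8.9))])
for d in(.0325,-.135):
    p=np.array([.5517,-.296])+d*e; print(p,[None if robot.ik([*p,.03],down(k)) is None else np.round(robot.ik([*p,.03],down(k)),0) for k in(-8.9,171.1)])
pick(*OB["green"]); 
E
```

```text
hw 1 [0.6263 0.2886] floor 0.004 True
hw -1 [0.5533 0.2906] floor 0.0034 True
cube 1 [0.6594 0.1178] floor 0.0041 True
cube -1 [0.5874 0.1052] floor 0.0039 True
obj 1 [ 0.6492 -0.0456] floor 0.0039 True
obj -1 [ 0.5762 -0.0468] floor 0.004 True
green True
red True
amber True
cred True
[ 0.5838087  -0.30102809] [None, array([-10.,  29., -14.,   0., -47.,   1.])]
[ 0.41832542 -0.2751141 ] [None, array([-11.,  17., -35.,   0., -38.,   2.])]
grip 31.57976221904233 30.00039215607103 [-0.2  0.3 -0. ]
```

The green objective is gripped at 31.6 mm, as expected for a 32 mm barrel. I'll place it in the far bay and then do the red one.

```bash
python3 - <<'E'
from act import *
xy,a=bay("obj",1); place(xy,a+90,.0152,.55)
pick(*OB["red"]); xy,a=bay("obj",-1); place(xy,a+90,.0152,.55)
im,d=robot.grab_frame("side"); cv2.imwrite("pics/s1.png",cv2.resize(im[150:410,90:450,::-1],None,fx=2,fy=2))
E
```

```text
down at -0.002 [-5.9  1.3 13.8]
t 14.375 w 48.13403703074225
grip 31.586623489161656 30.000348009634763 [-0.5  0.5 -0.9]
down at -0.002 [-5.8  1.4 18.2]
t 26.4583 w 48.44671474052557
```

View pics/s1.png

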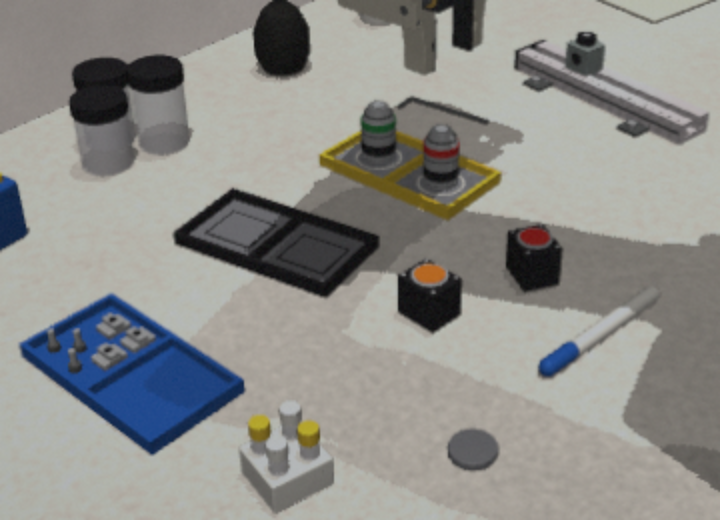

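Both objectives stand upright in the yellow tray, green at (379,130) and red at (441,160), and everything else is undisturbed. The set-down pressed 14–18 N, so I'll use finer steps for the cubes.

```bash
sed -i 's/np.arange(.016,-.0021,-.002)/np.array([.012,.006,.003,.002,.0015,.001,.0005,0,-.0005,-.001])/; s/dz<.008 and abs(f\[2\])>3/dz<.008 and abs(f[2])>4/' act.py; python3 - <<'E'
from act import *
pick(*OB["amber"]); xy,a=bay("cube",1); place(xy,a+90,.0152,.58)
pick(*OB["cred"]); xy,a=bay("cube",-1); place(xy,a+90,.0152,.58)
im,d=robot.grab_frame("side"); cv2.imwrite("pics/s2.png",cv2.resize(im[150:410,90:450,::-1],None,fx=2,fy=2))
E
```

```text
grip 38.15414436420549 29.837450981140137 [ 0.2 -0.5  0.3]
down at -0.0005 [-1.6 -0.1  6.5]
t 39.05 w 51.315134893175944
grip 37.95684700969412 29.996402263641357 [0.  1.2 0.4]
down at -0.0005 [-1.8  0.4  5.6]
t 52.0333 w 50.92196262589054
```

View pics/s2.png

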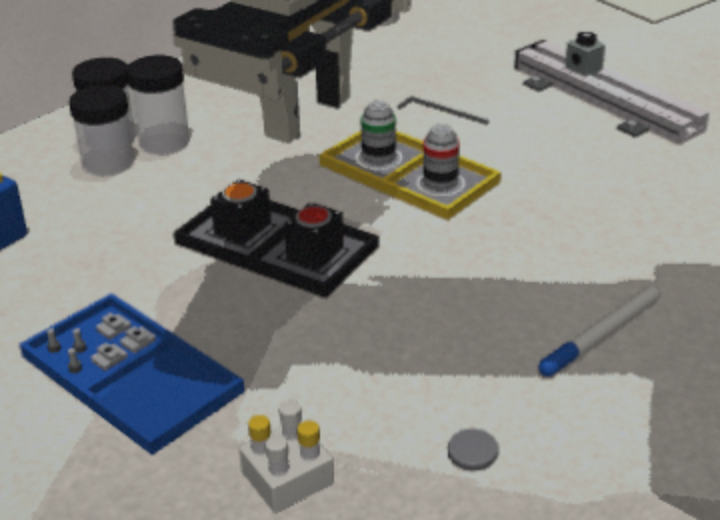

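Both cubes stand in the black tray at (240,210) and (315,235). Next I'll grip the clamp across x and slide it in short, force-watched steps.

```bash
python3 - <<'E'
from act import *
a=-8.9; r=np.radians(a); ex=np.array([np.cos(r),np.sin(r)]); ey=np.array([-ex[1],ex[0]]); c0=np.array([.5517,-.296])
P=lambda d,l=0:c0+d*ex+l*ey
robot.move_gripper(.65); over(P(.0325),a); xy=P(.0325)
robot.servo_line([*xy,.05]); robot.servo_line([*xy,.026],speed=.06); robot.dwell(.2)
f0=np.array(robot.read_force()); robot.move_gripper(0.); robot.dwell(.2)
print("w",robot.read_grip_width()*88,robot.read_finger_force(),(np.array(robot.read_force())-f0).round(1))
l=0;z=.026
for d in np.r_[.0325-np.arange(.005,.02,.005),np.arange(.005,-.138,-.01)]:
    robot.servo_line([*P(d,l),z],speed=.05); f=np.array(robot.read_force())-f0
    fl,fx=f[:2]@ey,f[:2]@ex; print(round(d,4),"along %.1f lat %.1f z %.1f l %.4f"%(fx,fl,f[2],l))
    if max(abs(fl),abs(fx),abs(f[2]))>15: print("STOP"); break
    if abs(fl)>2: l+=np.clip(.0002*fl,-.0007,.0007)
print("t",robot.read_t(), robot.read_position(), P(d,l))
im,dd=robot.grab_frame("side"); cv2.imwrite("pics/s3.png",cv2.resize(im[100:300,300:500,::-1],None,fx=3,fy=3))
E
```

```text
w 29.904486312792805 30.000128746032715 [0.6 0.1 1.3]
0.0275 along 0.3 lat -0.1 z 1.5 l 0.0000
0.0225 along -0.1 lat 0.5 z 2.7 l 0.0000
0.0175 along -0.9 lat 0.8 z 2.9 l 0.0000
0.005 along -2.1 lat 1.4 z 4.7 l 0.0000
-0.005 along -0.5 lat 0.9 z 5.6 l 0.0000
-0.015 along -1.0 lat 1.5 z 4.2 l 0.0000
-0.025 along -0.7 lat 1.5 z 4.9 l 0.0000
-0.035 along -0.9 lat 0.3 z 5.6 l 0.0000
-0.045 along -0.7 lat 0.6 z 5.8 l 0.0000
-0.055 along -1.0 lat 0.5 z 6.1 l 0.0000
-0.065 along 0.1 lat 1.1 z 5.9 l 0.0000
-0.075 along -0.4 lat 0.3 z 6.5 l 0.0000
-0.085 along -0.7 lat 1.5 z 6.5 l 0.0000
-0.095 along -0.3 lat 0.7 z 5.8 l 0.0000
-0.105 along 0.1 lat 0.8 z 6.6 l 0.0000
-0.115 along 0.2 lat 0.8 z 8.0 l 0.0000
-0.125 along -0.6 lat 0.4 z 3.3 l 0.0000
-0.135 along 0.5 lat -0.9 z -2.1 l 0.0000
t 62.2333 [ 0.41732361 -0.27490903  0.02563775] [ 0.41832542 -0.2751141 ]
```

View pics/s3.png

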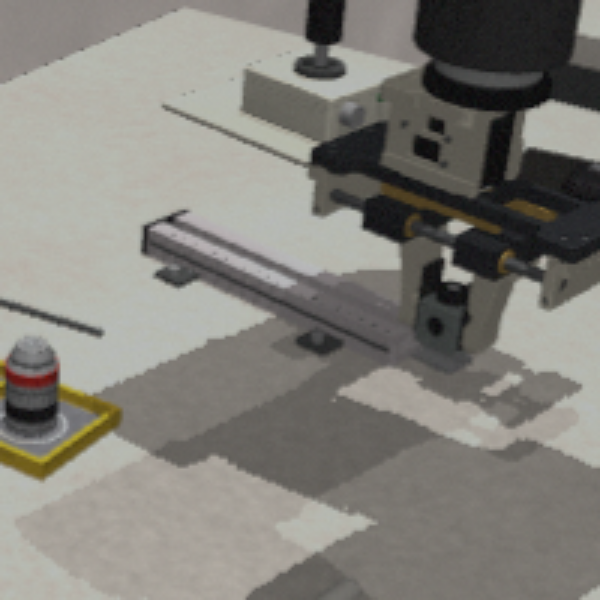

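The clamp is out of the rail's end, held upright at (445,320), with slide forces under 2 N laterally. I'll lift it and place it.

```bash
python3 - <<'E'
from act import *
p=np.array(robot.read_position()); r=np.radians(-8.9); p[:2]-=.006*np.array([np.cos(r),np.sin(r)])
robot.servo_line(p,speed=.05); p[2]=.045; robot.servo_line(p,speed=.05); print(np.round(robot.read_force(),1))
p[2]=H; robot.servo_line(p)
xy,a=bay("hw",-1); place(xy,a+90,.0222,.5)
print(robot.read_grip_width()*88)
robot.goto([.45,-.1,.25],best([.45,-.1,.25],0)); print(robot.read_t())
for n in("top","side"):
    im,d=robot.grab_frame(n); np.savez(f"pics/{n}4.npz",im=im,d=d); cv2.imwrite(f"pics/{n}4.png",im[:,:,::-1])
E
```

```text
[-0.6 -1.  -2.2]
down at -0.0005 [-0.  -1.8  5.4]
t 71.1833 w 44.255340359940234
44.255340359940234
72.7417
```

View pics/side4.png

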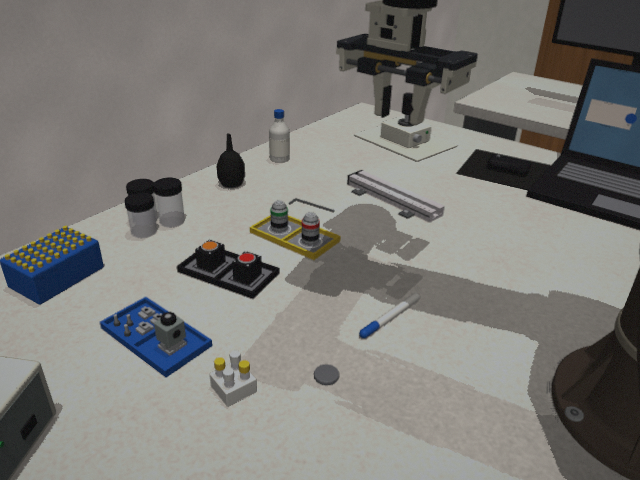

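View pics/top4.png

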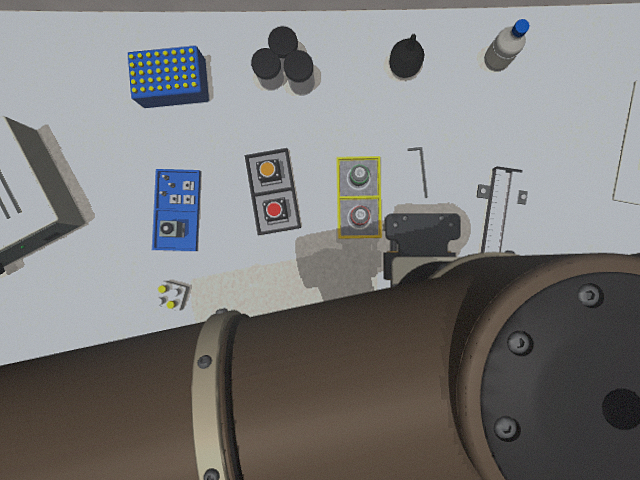

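Both views agree: objectives at top (359,175) and (360,215), cubes at (267,170) and (275,211), and the clamp upright in the empty blue bay at (172,228). The vials are unmoved at (172,295) and the gripper is clear, so I'm handing in.

```bash
python3 -c "
from rig import robot
print(robot.job_done())"
```

```text
the job is handed in; nothing more can be done
None
```

The job is handed in at about 73 s: both objectives, both filter cubes and the rod clamp are upright in their trays, the clamp slid out of the rail's open end with under 2 N sideways force, and the vial rack was not touched.

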